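Load the specimen carrier under the microscope head

ROBOT

A 7-joint arm with a two-finger parallel gripper is mounted at the origin on the work surface. World frame = base frame: x ahead of the robot, y to its left, z up, the work surface at z = 0. Lengths are in m, angles in rad, forces in N, time in s.
With the tool pointing down it reaches from about 0.4 to 0.85 m from the base axis. Payload 10.4 kg.
Tool frame: the origin (TCP) lies on the centre line of the jaws, within the pads' length; the fingertips stand 17 mm ahead of it and the grasp point (between the pads) lies 2 mm behind it; z points along the fingers, y is the direction in which the jaws open and shut (so a half turn about z gives the same grasp; the last joint's range is limited). The gripper opens to 87 mm and grips with 3 to 60 N. Pads are 19 mm wide; open, the fingers measure 117 mm over their backs; the gripper's body (75 mm by 190 mm) begins 51 mm behind the grasp point.
Start: joints at [1.209, 0.332, -0.065, 1.46, 0.022, 1.35, -0.088], TCP at [0.208, -0.589, 0.24] pointing down, gripper open.
Joint ranges: [-2.6, 2.6], [-0.5, 2.12], [-1.47, 1.34], [0.16, 2.42], [-1.27, 4.41], [0.06, 2.06], [-2.6, 2.6]. Speed limits (rad/s): [2.22, 2.22, 2.79, 2.79, 3.14, 3.14, 3.14].

INTERFACE

Orientations are given as a unit quaternion [x, y, z, w].
In Python, from bench import r gives the robot as it stands.
- The arm moves only by the tool apply_moves, never from a script. Its argument "commands" is a list of rows, each an object with "rot": the turn, a rotation vector about the world's x, y, z in units of 180 degrees (1.0 is 180 degrees), a list of three; "linear": the shift along the world's x, y, z in units of 0.3 m (1.0 is 0.3 m), a list of three; "grip": the closure, from -1 (fully open) to 1 (shut). A call has 1 to 20 rows; each row is the pose to reach, as a shift and turn from the pose commanded when the call began, turning the shorter way round; what a row does not reach only later rows make up. A row lasts 1/10 s, in which the tool goes at most 50 mm and 8.59 degrees, less where a joint would pass 70% of its speed; a pose out of reach is approached as far as the arm can. A call with a number of a shift or a turn outside -1 to 1 is refused whole. A call with a gripper value outside its range is refused whole. The fingers move at their own pace and stop on an object; "newtons" is the grip in N (left out, the last holds). Time passes only in rows, so rows that repeat a pose let the fingers close. It gives the time, the measured TCP pose, the force and the opening at its end, in the units of the state.
- r.read_state(): the state, without advancing time (a new reading comes with each control period).
- r.camera(name): name is "scene" or "top" or "wrist"; returns a dict with "frame" (480x640x3 uint8, red, green, blue), "mtx" (3x3 intrinsics, pixels), "extrinsics" (4x4, takes a point from world to camera coordinates). Camera axes: x right, y down, z forward; pixel columns grow to the right and rows downward; lengths in m; the calibration is good to about 2 mm. A picture is of the moment at which its call begins. There is no depth.
- r.close_job(): hands the job in, once; it reports no verdict.
Trained networks look in a picture, given as the dict that the camera call returned (one of the last four; its "shot" number tells which), for a name from the list of things; names that differ only in an ending like _2 or _b are one class to them, and where a whole thing is asked for, a point or a joint stands for the part that bears it (a point fixed in the world has none). Each returns a list of dicts, best first, with "p" (0 to 1); they miss things now and then, are a little off and sometimes report something else, mostly with a low value. They report only what shows in the picture. A call takes as long as a camera call. They do not tell look-alikes from the thing itself.
- r.search_frame(thing, picture): "bbox" ([left, top, width, height] in pixels, round what is visible of it).
- r.spot_point(thing, picture): "location" ([column, row] in pixels: a listed point, or the origin of a listed thing).
The state is a dict: "time": time; "joint_positions": joint angles; "joint_vel": joint speeds; "joint_torque": joint torques, N m; "ee_pos": TCP position; "eef_rot": TCP orientation; "ft_force": force on the tool from outside, world axes, zero at the start; "torque": the same for the moment, N m; "width": finger opening in m.
Only numpy, scipy, OpenCV 4.12 (cv2) and the standard library are available. Lean on these libraries where they do the work, as an engineer would, in place of code of your own. Each camera call takes 0.05 s, during which the arm holds its last target. There are 200 camera calls.

TASK

Pick up the specimen carrier by its orange fin, keep it level, set it nose first in the mouth of the microscope's stage channel and slide it in under the overhanging head until it presses firmly on the spring stop: feel for the stop, about 5 N on it is right and 15 N is too much. Let go and leave the carrier lying flat between the guides, still bearing on the stop. Touch nothing against the head, and leave everything else where it is.

Things in the scene. Friction and masses are not known exactly. Their poses are not given: they have to be found in the camera images.
- carrier: specimen carrier, loose, about 0.5 kg: green metal plate 180 x 80 x 10 mm, upright orange grip fin near the tail, clear chamber (56 x 56 mm, amber disc) near the nose. Origin: centre of its underside; +x along its length to the nose (nose edge x = +90, tail edge -90, chamber's middle +60 mm; chamber's top 20 mm above the underside). Centre of mass about 25 mm in front of the fin's middle
- carrier_fin (a point): where to grip: point inside the orange fin, halfway along it, 42 mm above the plate's underside, at x = -50 mm of the carrier. The fin is 60 mm long (along the carrier's x), 14 mm thick (across: grip it so) and its top is 60 mm above the underside
- carrier_nose (a point): middle of the carrier's nose face, 5 mm above its underside. Same axes as the carrier
- stage: black fixed microscope stage, bed 340 x 150 mm, 90 mm above the table. Origin: on the bed, midway between the guides; +x is the way in, under the head. Bed from x = -200 to +140 mm. Two guides, 84 mm apart inside (carrier 80), from x = -40 mm inwards, 8 mm tall to x = +60 mm, 27 mm tall beyond; outside x = -40 mm they flare by 10 mm a side towards the mouth
- stage_mouth (a point): middle of the flared mouth of the channel, on the bed at x = -70 mm of the stage. Same axes as the stage
- head: overhanging microscope head (flat dark light shield, objectives, white arm), fixed. Origin and axes as the stage. Its flat underside is 30 mm above the bed, x = +55 to +170 mm, 130 mm wide; it reaches up some 400 mm, nowhere nearer the mouth than x = +55 mm. Nothing may touch it
- backstop: channel's end stop under the head. Origin and axes as the stage. Its sprung brass face, 40 mm wide, stands between x = +75 and +105 mm: set anew each time, unmeasured, out of sight. It yields from 0.6 N, 1.2 N more a mm, damped, solid after 6 mm (8 N). Sliding drag of the carrier (about 2 to 8 N, met before the stop) then holds it: let go, it eases back a few mm, still on the face
- spare_tray: bystander: flat blue slide tray 150 x 75 x 9 mm; loose, origin at the centre of its underside; leave alone
- oil_bottle: bystander: small amber bottle, 34 mm across, 75 mm tall; loose, origin at the centre of its underside; leave alone
- slide_box: bystander: red box with white lid, 82 x 62 x 36 mm; loose, origin at the centre of its underside; leave alone
- spare_objective: bystander: steel objective lens standing up, 30 mm across, 45 mm tall; loose, origin at the centre of its underside; leave alone
- dish: bystander: covered round dish, 90 mm across, 17 mm tall; loose, origin at the centre of its underside; leave alone
- tip_rack: bystander: grey rack with yellow top, 115 x 80 x 53 mm; loose, origin at the centre of its underside; leave alone
Things that resemble listed ones, but are neither listed nor needed, are in the scene too. There is more than one size of the carrier; the one meant has the size given above.

How it is judged:
On the way, in this order (a step that is already met when the one before it is completed fails the run):
1. the carrier lies level on the stage bed, nose in the channel between the guides (z of carrier in the frame of stage between -0.003 and 0.004 m and y of carrier in the frame of stage between -0.004 and 0.004 m and angle between the x axis of carrier and the x axis of stage, either way round below 0.07 rad and angle between carrier's own z axis and vertical below 0.06 rad and x of carrier_nose in the frame of stage above -0.045 m), for 0.1 s.
2. the carrier, flat in the channel, presses on the stop with at least 3 N (z of carrier in the frame of stage between -0.003 and 0.004 m and y of carrier in the frame of stage between -0.004 and 0.004 m and angle between the x axis of carrier and the x axis of stage, either way round below 0.07 rad and angle between carrier's own z axis and vertical below 0.06 rad and contact force between carrier and backstop above 3 N), for 0.1 s.
At the end, for the whole second after the job is handed in: the carrier rests, let go, flat on the stage bed between the guides (within 4 mm of the channel's middle and 0.07 rad of its direction), nose inwards under the head and still bearing on the spring stop (over 0.25 N) (z of carrier in the frame of stage between -0.003 and 0.004 m and y of carrier in the frame of stage between -0.004 and 0.004 m and angle between the x axis of carrier and the x axis of stage, either way round below 0.07 rad and angle between carrier's own z axis and vertical below 0.06 rad and x of carrier_nose in the frame of stage above 0.07 m and contact force between carrier and backstop above 0.25 N and linear speed of carrier below 0.01 m/s); the robot touches nothing.
It fails at once if the stop was pushed with more than 15 N (contact force between carrier and backstop above 15 N).
It fails at once if something touched the microscope head (contact force between head and anything else above 0.5 N).
It fails at once if the carrier was tipped by more than 0.4 rad (angle between carrier's own z axis and vertical above 0.4 rad).
It fails at once if a bystander was moved by more than 30 mm (distance of any of spare_tray, oil_bottle, slide_box, spare_objective, dish, tip_rack from where it was at the start of the episode above 0.03 m).
It also fails if it takes over 72 s, if anything falls off the work surface, if the arm or the gripper's body presses on something with over 40 N, if the wrist force passes 120 N, or if a joint passes its speed limit or range.

## Working session

There is one attempt and no reset: what is moved stays moved. The work goes in short steps, Python scripts to look and compute and a tool call to move; the robot and the scene stay as the last step left them, time stands still between calls to the robot, and variables do not carry over. Pictures are saved under pics/ and viewed, about 8 in all and at most 12, crops included, and the job is handed in when it is done.

Besides the shell and the picture viewer there is one more tool, called after "Call:" by a JSON object that holds its "name" and its "arguments". apply_moves: Moves the arm, as the interface text tells. Its arguments: {"type":"object","properties":{"commands":{"type":"array","items":{"type":"object","properties":{"rot":{"type":"array","items":{"type":"number"}},"linear":{"type":"array","items":{"type":"number"}},"grip":{"type":"number"}}}},"newtons":{"type":"number"}},"required":["commands"]}

```bash
mkdir -p pics; ls
cat > h.py <<'E'
from bench import r
import numpy as np, cv2
def ray(c,uv):
    K=np.array(c["mtx"]);E=np.array(c["extrinsics"]);R=E[:3,:3];t=E[:3,3]
    d=R.T@np.linalg.solve(K,[uv[0],uv[1],1.]);return -R.T@t,d
def atz(c,uv,z):
    o,d=ray(c,uv);return o+d*(z-o[2])/d[2]
def proj(c,P):
    K=np.array(c["mtx"]);E=np.array(c["extrinsics"]);P=np.atleast_2d(P)
    q=(E[:3,:3]@P.T).T+E[:3,3];q=(K@q.T).T;return q[:,:2]/q[:,2:]
def tri(cs,uvs):
    A=np.zeros((3,3));b=np.zeros(3)
    for c,uv in zip(cs,uvs):
        o,d=ray(c,uv);d=d/np.linalg.norm(d);M=np.eye(3)-np.outer(d,d);A+=M;b+=M@o
    return np.linalg.solve(A,b)
def save(c,n): cv2.imwrite("pics/"+n,c["frame"][:,:,::-1])
E
python3 - <<'E'
from h import *
np.set_printoptions(precision=4,suppress=True)
cs={n:r.camera(n) for n in("scene","top")}
for n,c in cs.items():
    save(c,n+"1.png"); print(n,"cam",ray(c,(320,240))[0],np.array(c["mtx"])[0])
    for t in["carrier","carrier_fin","carrier_nose","stage","stage_mouth","backstop","head"]:
        print(n,t,[(np.round(d["location"],1).tolist(),round(d["p"],2)) for d in r.spot_point(t,c)][:3])
    for t in["carrier","stage","head","spare_tray"]:
        print(n,t,[(np.round(d["bbox"]).tolist(),round(d["p"],2)) for d in r.search_frame(t,c)][:3])
s=r.read_state();print({k:np.round(v,3) for k,v in s.items()})
E
python3 -c "
import cv2,numpy as np
"
```

```text
pics
scene cam [1.1644 0.4137 0.8005] [569.6679   0.     313.194 ]
scene carrier [([279.3, 226.1], 0.92), ([328.1, 189.1], 0.91)]
scene carrier_fin [([266.3, 198.5], 0.75), ([321.8, 170.1], 0.74), ([280.1, 225.3], 0.24)]
scene carrier_nose [([335.9, 206.7], 0.71), ([300.8, 251.3], 0.63)]
scene stage [([480.9, 326.0], 0.55)]
scene stage_mouth [([444.2, 306.1], 0.81)]
scene backstop []
scene head []
scene carrier [([309.0, 161.0, 36.0, 45.0], 0.89), ([247.0, 188.0, 68.0, 68.0], 0.84)]
scene stage [([352.0, 254.0, 208.0, 160.0], 0.87)]
scene head [([506.0, 100.0, 134.0, 296.0], 0.66), ([191.0, 226.0, 16.0, 33.0], 0.62)]
scene spare_tray [([210.0, 299.0, 83.0, 69.0], 0.96), ([169.0, 193.0, 42.0, 38.0], 0.19)]
top cam [ 0.4029 -0.1375  0.9941] [496.8458   0.     327.9156]
top carrier [([409.7, 360.3], 0.78), ([398.7, 273.9], 0.63)]
top carrier_fin [([428.3, 280.7], 0.81), ([429.4, 373.9], 0.63)]
top carrier_nose [([383.3, 343.4], 0.89), ([355.0, 263.4], 0.64)]
top stage [([131.9, 252.6], 0.69)]
top stage_mouth [([170.1, 246.9], 0.96)]
top backstop []
top head [([173.0, 249.4], 0.61)]
top carrier [([373.0, 332.0, 75.0, 62.0], 0.9), ([352.0, 246.0, 100.0, 62.0], 0.8)]
top stage [([54.0, 185.0, 195.0, 124.0], 0.69)]
top head [([0.0, 130.0, 94.0, 169.0], 0.88)]
top spare_tray [([275.0, 136.0, 80.0, 40.0], 0.59)]
{'time': np.float64(1.2), 'joint_positions': array([ 1.209,  0.332, -0.065,  1.46 ,  0.022,  1.35 , -0.088]), 'joint_vel': array([ 0.001, -0.   ,  0.   , -0.001, -0.   , -0.002,  0.001]), 'joint_torque': array([ -0.   , -62.306,   0.024, -39.013,  -0.061,   0.032,   0.   ]), 'ee_pos': array([ 0.208, -0.589,  0.24 ]), 'eef_rot': array([0.986, 0.169, 0.   , 0.   ]), 'ft_force': array([-0.722,  0.958, -0.684]), 'torque': array([ 0.013,  0.009, -0.01 ]), 'width': np.float64(0.087)}
```

View pics/top1.png

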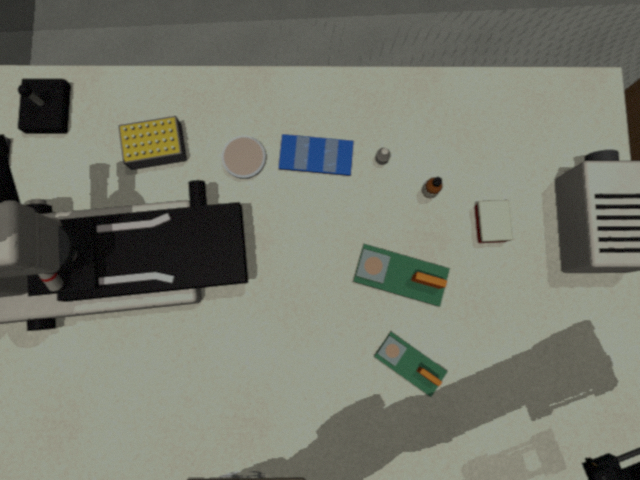

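View pics/scene1.png

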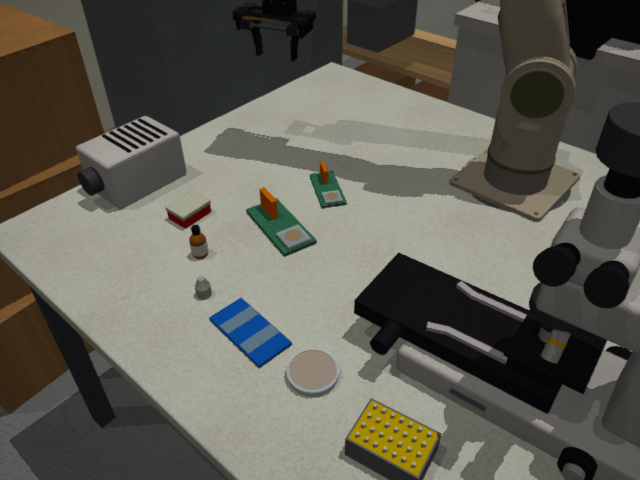

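Run:
```python
from h import *
np.set_printoptions(precision=4,suppress=True)
c=r.camera("top");f=c["frame"];hsv=cv2.cvtColor(f,cv2.COLOR_RGB2HSV)
g=cv2.inRange(hsv,(60,80,30),(95,255,255))
g[:240]=0;g[310:]=0;g[:,:340]=0;g[:,460:]=0
g=cv2.morphologyEx(g,cv2.MORPH_CLOSE,np.ones((9,9)))
cn=max(cv2.findContours(g,0,2)[0],key=cv2.contourArea)[:,0]
P=np.array([atz(c,p,0.008)[:2] for p in cn]).astype(np.float32)
print("carrier rect",cv2.minAreaRect(P*1000))
print("fin/nose det",atz(c,(428.3,280.7),.042),atz(c,(355,263.4),.005))
# bed
v=cv2.cvtColor(f,cv2.COLOR_RGB2GRAY)
for z,pts in((.098,[(172,218),(98,230),(172,281),(98,280)]),(.09,[(243,204),(247,283),(170.1,246.9),(131.9,252.6)])):
    for p in pts: print(z,p,atz(c,p,z))
a=cv2.resize(f[180:320,20:260],None,fx=3.3,fy=3.3,interpolation=cv2.INTER_CUBIC)
cv2.imwrite("pics/crop1.png",a[:,:,::-1])
s=r.camera("scene");print("tri mouth",tri([c,s],[(170.1,246.9),(444.2,306.1)]),"fin",tri([c,s],[(428.3,280.7),(266.3,198.5)]),"nose",tri([c,s],[(355,263.4),(300.8,251.3)]))
```

```text
carrier rect ((496.8243103027344, -305.1712646484375), (176.14442443847656, 77.00413513183594), 73.459228515625)
fin/nose det [ 0.4814 -0.3517  0.042 ] [ 0.52   -0.2135  0.005 ]
0.098 (172, 218) [0.594  0.1273 0.098 ]
0.098 (98, 230) [0.5721 0.26   0.098 ]
0.098 (172, 281) [0.4786 0.1231 0.098 ]
0.098 (98, 280) [0.4811 0.2548 0.098 ]
0.09 (243, 204) [ 0.6219 -0.0003  0.09  ]
0.09 (247, 283) [ 0.475 -0.01   0.09 ]
0.09 (170.1, 246.9) [0.5418 0.1312 0.09  ]
0.09 (131.9, 252.6) [0.5316 0.2    0.09  ]
tri mouth [0.5422 0.1313 0.0886] fin [ 0.4837 -0.3546  0.043 ] nose [ 0.523  -0.2164 -0.0066]
```

View pics/crop1.png

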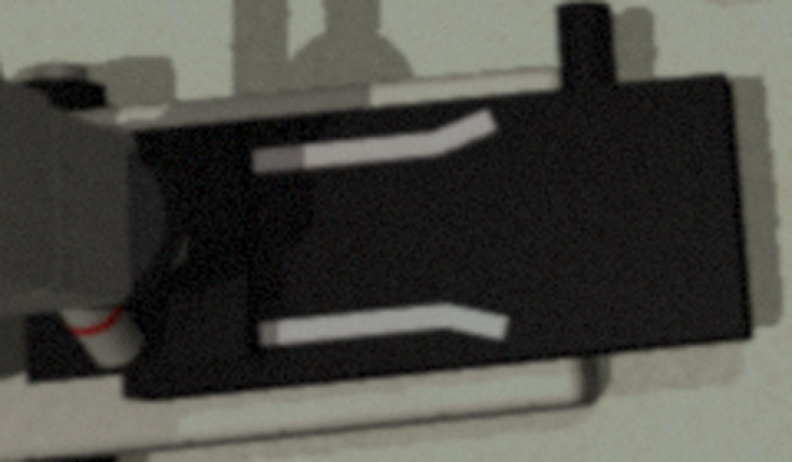

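Call:
{"name": "apply_moves", "arguments": {"commands": [{"linear": [0.923,0.805,-0.1],"rot": [0,0,0.303],"grip": -1},{"linear": [0.923,0.805,-0.1],"rot": [0,0,0.303],"grip": -1},{"linear": [0.923,0.805,-0.1],"rot": [0,0,0.303],"grip": -1},{"linear": [0.923,0.805,-0.1],"rot": [0,0,0.303],"grip": -1},{"linear": [0.923,0.805,-0.1],"rot": [0,0,0.303],"grip": -1},{"linear": [0.923,0.805,-0.1],"rot": [0,0,0.303],"grip": -1},{"linear": [0.923,0.805,-0.1],"rot": [0,0,0.303],"grip": -1},{"linear": [0.923,0.805,-0.1],"rot": [0,0,0.303],"grip": -1},{"linear": [0.923,0.805,-0.1],"rot": [0,0,0.303],"grip": -1},{"linear": [0.923,0.805,-0.1],"rot": [0,0,0.303],"grip": -1},{"linear": [0.923,0.805,-0.1],"rot": [0,0,0.303],"grip": -1},{"linear": [0.923,0.805,-0.1],"rot": [0,0,0.303],"grip": -1}]}}

```text
time: 2.5
ee_pos: [0.4836, -0.3494, 0.2097]
eef_rot: [0.8, 0.6, -0.0, 0.0]
ft_force: [0.6, -0.4, -0.2]
width: 0.0865
```

```bash
cat > fit.py <<'E'
from h import *
from scipy.optimize import least_squares
np.set_printoptions(precision=4,suppress=True)
def fit(c,obj,img,z0,x0):
    obj=np.array(obj,float)/1000
    def W(p):
        C,S=np.cos(p[2]),np.sin(p[2]);return np.c_[p[0]+C*obj[:,0]-S*obj[:,1],p[1]+S*obj[:,0]+C*obj[:,1],z0+obj[:,2]]
    s=least_squares(lambda p:(proj(c,W(p))-img).ravel(),x0,loss="soft_l1")
    return s.x,proj(c,W(s.x))-img
E
python3 - <<'E'
from fit import *
t=r.camera("top")
crop=np.array([(727,75),(750,338),(440,154),(253,172),(497,131),(447,304),(262,322),(508,315)],float)
img=(crop+.5)/3.3-.5+[20,180]
obj=[(-200,-75,0),(-200,75,0),(-40,-42,0),(60,-42,0),(-70,-52,0),(-40,42,8),(60,42,8),(-70,52,8)]
p,res=fit(t,obj,img,.09,[.53,.2,1.6]);print("stage",p,np.degrees(p[2]));print(res)
w=r.camera("wrist");save(w,"wrist1.png")
for n in["carrier","carrier_fin","carrier_nose"]: print(n,[(np.round(d["location"],1).tolist(),round(d["p"],2)) for d in r.spot_point(n,w)][:3])
s=r.read_state();print(s["ee_pos"],s["eef_rot"],s["joint_positions"])
print("cam",ray(w,(320,240)))
E
```

```text
stage [0.5338 0.1977 1.6634] 95.30710377115034
[[-0.0342 -1.0279]
 [-0.799  -0.51  ]
 [ 1.1387  0.4812]
 [ 2.8053  0.1446]
 [-0.0195  0.6148]
 [-0.0224 -0.1253]
 [-0.157  -0.176 ]
 [-1.4196  0.4366]]
carrier [([321.0, 176.9], 0.83), ([169.2, 236.7], 0.62)]
carrier_fin [([322.3, 234.3], 0.75), ([151.1, 277.1], 0.66)]
carrier_nose [([322.5, 83.6], 0.71), ([185.8, 178.4], 0.58)]
[ 0.4844 -0.3483  0.2096] [0.7991 0.6012 0.     0.0001] [ 0.859   0.3137 -0.3831  1.5653  0.1205  1.2858  0.1782]
cam (array([ 0.5028, -0.2827,  0.3546]), array([-0.0669, -0.2405, -0.9683]))
```

View pics/wrist1.png

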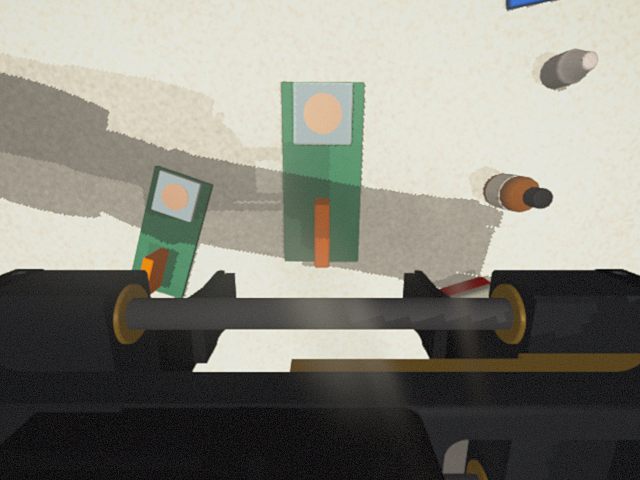

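Run:
```python
from fit import *
w=r.camera("wrist");f=w["frame"]
hsv=cv2.cvtColor(f,cv2.COLOR_RGB2HSV)
m=cv2.inRange(hsv,(60,70,30),(95,255,255));m[:,:260]=0;m[:,380:]=0;m[268:]=0
m=cv2.morphologyEx(m,cv2.MORPH_CLOSE,np.ones((25,25)))
cn=max(cv2.findContours(m,0,2)[0],key=cv2.contourArea)[:,0]
# edges fit in world: left/right/nose/tail lines by intersection of fitted lines at z=.01
def line(sel):
    P=np.array([atz(w,p+0.0,.01)[:2] for p in cn[sel]],np.float32);return cv2.fitLine(P,cv2.DIST_HUBER,0,.01,.01).ravel()
y=cn[:,1];x=cn[:,0];mid=(y>95)&(y<225)
for n,s in(("L",mid&(x<300)),("R",mid&(x>345)),("N",(y<88)&(x>292)&(x<355)),("T",(y>255)&(x>290)&(x<310))):
    l=line(s);print(n,s.sum(),l,np.degrees(np.arctan2(l[1],l[0]))%180)
P=np.array([atz(w,p,.01)[:2] for p in cn[y<262]],np.float32)
print(cv2.minAreaRect(P*1000))
o=hsv; fm=cv2.inRange(hsv,(3,120,80),(18,255,255));fm[:,:300]=0;fm[:190]=0;fm[:,345:]=0;fm[270:]=0
ys,xs=np.nonzero(fm);print("fin px",xs.min(),xs.max(),ys.min(),ys.max(),"mid top z=.06",atz(w,((xs.min()+xs.max())/2,(ys.min()+ys.max())/2),.06))
```

```text
L 13 [ 0.2215  0.9752  0.476  -0.2753] 77.200874
R 16 [ 0.2024  0.9793  0.5385 -0.2911] 78.32132
N 1 [ 0.9467  0.3222  0.5521 -0.229 ] 18.794817Traceback (most recent call last):
  File "<stdin>", line 12, in <module>
  File "<stdin>", line 9, in line
cv2.error: OpenCV(4.12.0) /io/opencv/modules/imgproc/src/linefit.cpp:618: error: (-215:Assertion failed) npoints2 >= 0 || npoints3 >= 0 in function 'fitLine'
```

Run:
```python
from fit import *
w=r.camera("wrist")
img=np.array([(282,82),(364.5,82),(284.5,261),(358.5,261),(322.3,113)],float)
obj=[(90,40,10),(90,-40,10),(-90,40,10),(-90,-40,10),(60,0,20)]
p,res=fit(w,obj,img,0,[.497,-.305,1.29]);print("carrier",p,np.degrees(p[2]));print(res)
q=fit(w,np.array(obj)[:4],img[:4],0,[.497,-.305,1.29]);print(q[0])
C,S=np.cos(p[2]),np.sin(p[2])
for x in(-50,-56): print(x,p[:2]+x/1000*np.array([C,S]))
fp=[(-20,0,60),(-80,0,60)]
print("fin top ends",proj(w,[[p[0]+C*a/1000,p[1]+S*a/1000,c/1000] for a,_,c in fp]))
print(r.read_state()["ee_pos"])
```

```text
carrier [ 0.5    -0.3048  1.2848] 73.61570895592284
[[-1.4046 -1.1948]
 [ 0.5091 -0.7376]
 [ 0.0973  0.6638]
 [-0.089   1.0134]
 [ 0.3755  0.4808]]
[ 0.5001 -0.3051  1.2835]
-50 [ 0.4859 -0.3528]
-56 [ 0.4842 -0.3585]
fin top ends [[322.4536 204.2654]
 [321.9668 268.3947]]
[ 0.4845 -0.3481  0.2096]
```

Call:
{"name": "apply_moves", "arguments": {"commands": [{"linear": [-0.002,-0.036,-0.15],"grip": -1},{"linear": [-0.002,-0.036,-0.3],"grip": -1},{"linear": [-0.002,-0.036,-0.42],"grip": -1},{"linear": [-0.002,-0.036,-0.52],"grip": -1},{"linear": [-0.002,-0.036,-0.567],"grip": -1},{"linear": [-0.002,-0.036,-0.567],"grip": -1},{"linear": [-0.002,-0.036,-0.567],"grip": 1},{"linear": [-0.002,-0.036,-0.567],"grip": 1},{"linear": [-0.002,-0.036,-0.567],"grip": 1},{"linear": [-0.002,-0.036,-0.567],"grip": 1},{"linear": [-0.002,-0.036,-0.567],"grip": 1},{"linear": [-0.002,-0.036,-0.567],"grip": 1},{"linear": [-0.002,-0.036,-0.567],"grip": 1},{"linear": [-0.002,-0.036,-0.567],"grip": 1}], "newtons": 50}}

```text
validation failed for argument at $.co...
```

Call:
{"name": "apply_moves", "arguments": {"commands": [{"linear": [-0.002,-0.036,-0.15],"rot": [0,0,0],"grip": -1},{"linear": [-0.002,-0.036,-0.3],"rot": [0,0,0],"grip": -1},{"linear": [-0.002,-0.036,-0.42],"rot": [0,0,0],"grip": -1},{"linear": [-0.002,-0.036,-0.52],"rot": [0,0,0],"grip": -1},{"linear": [-0.002,-0.036,-0.567],"rot": [0,0,0],"grip": -1},{"linear": [-0.002,-0.036,-0.567],"rot": [0,0,0],"grip": -1},{"linear": [-0.002,-0.036,-0.567],"rot": [0,0,0],"grip": 1},{"linear": [-0.002,-0.036,-0.567],"rot": [0,0,0],"grip": 1},{"linear": [-0.002,-0.036,-0.567],"rot": [0,0,0],"grip": 1},{"linear": [-0.002,-0.036,-0.567],"rot": [0,0,0],"grip": 1},{"linear": [-0.002,-0.036,-0.567],"rot": [0,0,0],"grip": 1},{"linear": [-0.002,-0.036,-0.567],"rot": [0,0,0],"grip": 1},{"linear": [-0.002,-0.036,-0.567],"rot": [0,0,0],"grip": 1},{"linear": [-0.002,-0.036,-0.567],"rot": [0,0,0],"grip": 1}], "newtons": 50}}

```text
time: 4.25
ee_pos: [0.484, -0.3587, 0.0394]
eef_rot: [0.799, 0.601, 0.0, -0.0]
ft_force: [-0.9, -0.1, -0.4]
width: 0.0308
```

Call:
{"name": "apply_moves", "arguments": {"commands": [{"linear": [0,0,0],"rot": [0,0,0],"grip": 1},{"linear": [0,0,0],"rot": [0,0,0],"grip": 1},{"linear": [0,0,0],"rot": [0,0,0],"grip": 1},{"linear": [0,0,0],"rot": [0,0,0],"grip": 1},{"linear": [0,0,0],"rot": [0,0,0],"grip": 1},{"linear": [0,0,0.05],"rot": [0,0,0],"grip": 1},{"linear": [0,0,0.1],"rot": [0,0,0],"grip": 1},{"linear": [0,0,0.2],"rot": [0,0,0],"grip": 1},{"linear": [0,0,0.3],"rot": [0,0,0],"grip": 1},{"linear": [0,0,0.4],"rot": [0,0,0],"grip": 1},{"linear": [0,0,0.5],"rot": [0,0,0],"grip": 1},{"linear": [0,0,0.567],"rot": [0,0,0],"grip": 1},{"linear": [0,0,0.567],"rot": [0,0,0],"grip": 1},{"linear": [0,0,0.567],"rot": [0,0,0],"grip": 1}]}}

```text
time: 5.65
ee_pos: [0.4839, -0.3587, 0.2096]
eef_rot: [0.799, 0.602, 0.0, 0.0]
ft_force: [0.0, -0.5, -6.4]
width: 0.0138
```

Run:
```python
from fit import *
s=r.read_state();print({k:np.round(s[k],3) for k in("time","ee_pos","eef_rot","ft_force","torque","width")})
w=r.camera("wrist");c=r.camera("scene")
a=np.vstack([w["frame"][:300,150:550],c["frame"][120:320,180:580]])
cv2.imwrite("pics/lift.png",a[:,:,::-1])
for k in (w,c): print([(n,[(np.round(d["location"],1).tolist(),round(d["p"],2)) for d in r.spot_point(n,k)][:3]) for n in("carrier","carrier_nose","carrier_fin")])
```

```text
{'time': np.float64(5.65), 'ee_pos': array([ 0.484, -0.359,  0.21 ]), 'eef_rot': array([0.799, 0.602, 0.   , 0.   ]), 'ft_force': array([ 0.037, -0.453, -6.37 ]), 'torque': array([-0.187,  0.013,  0.066]), 'width': np.float64(0.014)}
[('carrier', [([163.6, 227.1], 0.95), ([320.0, 179.4], 0.75)]), ('carrier_nose', [([183.8, 166.3], 0.95)]), ('carrier_fin', [([142.1, 265.3], 0.97), ([316.8, 297.8], 0.61)])]
[('carrier', [([325.4, 187.3], 0.98), ([273.6, 163.6], 0.62)]), ('carrier_nose', [([296.5, 183.7], 0.73), ([271.6, 164.3], 0.72), ([336.9, 207.9], 0.71)]), ('carrier_fin', [([325.0, 169.8], 0.83), ([263.3, 130.4], 0.67)])]
```

View pics/lift.png

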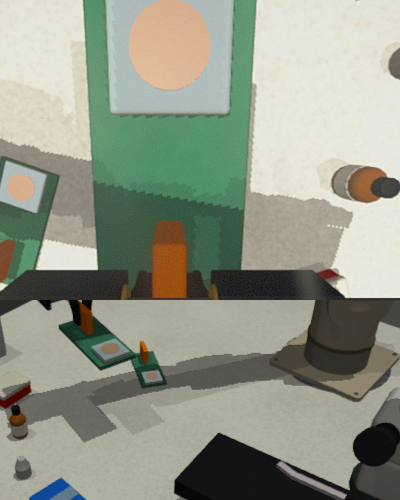

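Call:
{"name": "apply_moves", "arguments": {"commands": [{"linear": [0.01,0.05,0],"rot": [0,0,0.01],"grip": 1},{"linear": [0.03,0.13,0],"rot": [0,0,0.02],"grip": 1},{"linear": [0.05,0.23,0],"rot": [0,0,0.035],"grip": 1},{"linear": [0.07,0.34,0],"rot": [0,0,0.05],"grip": 1},{"linear": [0.09,0.45,0],"rot": [0,0,0.065],"grip": 1},{"linear": [0.11,0.56,0],"rot": [0,0,0.08],"grip": 1},{"linear": [0.14,0.67,0],"rot": [0,0,0.095],"grip": 1},{"linear": [0.17,0.78,0],"rot": [0,0,0.11],"grip": 1},{"linear": [0.2,0.88,0],"rot": [0,0,0.119],"grip": 1},{"linear": [0.22,0.96,0],"rot": [0,0,0.119],"grip": 1},{"linear": [0.23,1.0,0],"rot": [0,0,0.119],"grip": 1},{"linear": [0.23,1.0,0],"rot": [0,0,0.119],"grip": 1},{"linear": [0.23,1.0,0],"rot": [0,0,0.119],"grip": 1}]}}

```text
time: 7.35
ee_pos: [0.5527, -0.0591, 0.2095]
eef_rot: [0.673, 0.74, -0.0, 0.0]
ft_force: [-0.1, -1.0, -5.6]
width: 0.0138
```

Call:
{"name": "apply_moves", "arguments": {"commands": [{"linear": [0,0.05,0],"rot": [0,0,0],"grip": 1},{"linear": [0,0.1,0],"rot": [0,0,0],"grip": 1},{"linear": [0,0.14,0],"rot": [0,0,0],"grip": 1},{"linear": [0,0.153,-0.05],"rot": [0,0,0],"grip": 1},{"linear": [0,0.153,-0.1],"rot": [0,0,0],"grip": 1},{"linear": [0,0.153,-0.1],"rot": [0,0,0],"grip": 1},{"linear": [0,0.153,-0.1],"rot": [0,0,0],"grip": 1}]}}

```text
time: 8.05
ee_pos: [0.5526, -0.0137, 0.1786]
eef_rot: [0.674, 0.739, -0.001, -0.001]
ft_force: [-0.1, 0.5, -4.5]
width: 0.0135
```

Run:
```python
from fit import *
s=r.read_state();print({k:np.round(s[k],4) for k in("time","ee_pos","eef_rot","ft_force","torque","width","joint_positions")})
c=r.camera("top");k=r.camera("scene")
a=cv2.resize(c["frame"][190:300,40:290],None,fx=3.2,fy=3.2,interpolation=cv2.INTER_CUBIC)
cv2.imwrite("pics/al.png",a[:,:,::-1]);save(k,"al_scene.png")
print([(n,[(np.round(d["location"],1).tolist(),round(d["p"],2)) for d in r.spot_point(n,c)][:3]) for n in("carrier","carrier_nose","carrier_fin","stage_mouth")])
```

```text
{'time': np.float64(8.05), 'ee_pos': array([ 0.5526, -0.0137,  0.1786]), 'eef_rot': array([ 0.6735,  0.7391, -0.0005, -0.0006]), 'ft_force': array([-0.0647,  0.5009, -4.548 ]), 'torque': array([-0.1917, -0.1314, -0.0589]), 'width': np.float64(0.0135), 'joint_positions': array([ 0.4851,  0.2801, -0.6321,  1.7064,  0.1749,  1.2139, -0.0973])}
[('carrier', [([409.5, 362.5], 0.85)]), ('carrier_nose', [([382.4, 345.4], 0.97)]), ('carrier_fin', [([432.2, 375.0], 0.73)]), ('stage_mouth', [])]
```

View pics/al.png

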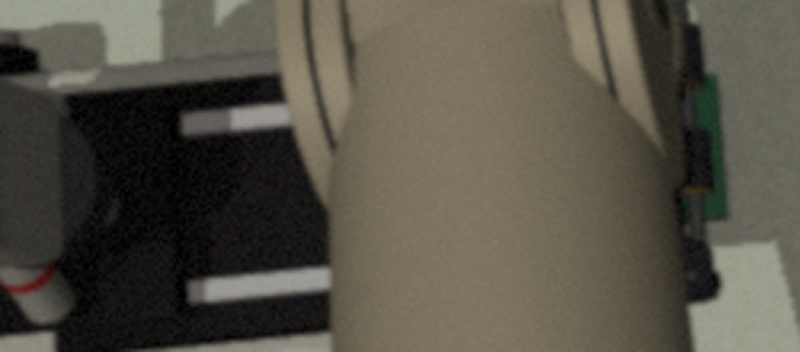

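Run:
```python
from fit import *
w=r.camera("wrist");k=r.camera("scene")
a=np.hstack([w["frame"][0:300,100:560],cv2.resize(k["frame"][180:380,320:560],(340,300),interpolation=cv2.INTER_CUBIC)])
cv2.imwrite("pics/al2.png",a[:,:,::-1])
s=r.read_state();print(s["ee_pos"])
p=np.array([.5338,.1977]);th=1.6634;u=np.array([np.cos(th),np.sin(th)]);v=np.array([-u[1],u[0]])
for n,o in(("kinkR",(-40,-42,8)),("kinkL",(-40,42,8)),("endR",(-70,-52,8)),("endL",(-70,52,8)),("R0",(0,-42,8)),("L0",(0,42,8)),("bedR",(-200,-75,0)),("bedL",(-200,75,0))):
    P=np.r_[p+o[0]/1000*u+o[1]/1000*v,.09+o[2]/1000]
    print(n,proj(w,P)[0],proj(k,P)[0])
```

```text
[ 0.5532 -0.013   0.1799]
kinkR [391.7738 -28.6637] [449.0539 324.3338]
kinkL [246.9134 -28.754 ] [471.6402 293.4575]
endR [405.61    29.6715] [429.2857 319.8188]
endL [233.0107  29.5768] [457.9462 282.6611]
R0 [ 395.8031 -113.9198] [472.3329 335.8159]
L0 [ 242.9716 -114.0319] [494.1111 303.7098]
bedR [422.7757 236.0827] [354.0346 297.2394]
bedL [215.5999 236.024 ] [398.7037 249.6023]
```

View pics/al2.png

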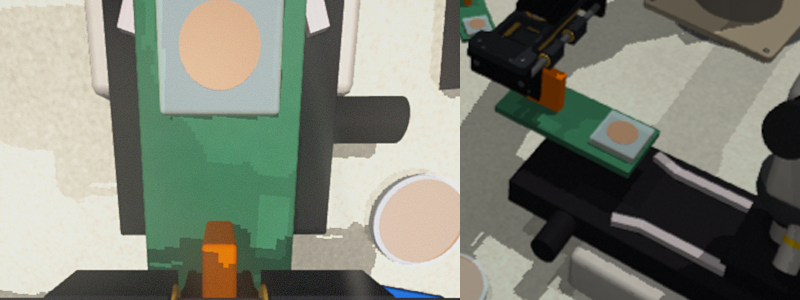

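```bash
cat > wr.py <<'E'
from fit import *
def wmeas(zc):
    w=r.camera("wrist");f=cv2.GaussianBlur(w["frame"],(3,3),0).astype(int)
    v=f.sum(2)/3;g=f[:,:,1]-f[:,:,0]
    B=[];C=[]
    for y in list(range(60,90,3))+list(range(160,228,3)):
        bl=np.nonzero(v[y,150:320]<90)[0]
        gr=np.nonzero(g[y]>22)[0];gr=gr[(gr>200)&(gr<440)]
        if len(gr)<5: continue
        l,rr=gr.min(),gr.max()
        # bed edges: dark pixels beyond carrier
        dl=[x for x in range(150,l) if v[y,x]<90];dr=[x for x in range(rr+1,480) if v[y,x]<90]
        if not dl or (not dr): continue
        # right: contiguous dark run from carrier edge
        x=rr+4
        while v[y,x]<90 and x<520:x+=1
        xl=l-4
        while v[y,xl]<90 and xl>100:xl-=1
        if x-rr>60 or l-xl>60: continue
        B.append((y,xl+.5,x-.5));C.append((y,l-.5,rr+.5))
    def line(A,z):
        L=np.array([atz(w,(a[1],a[0]),z)[:2] for a in A]);R=np.array([atz(w,(a[2],a[0]),z)[:2] for a in A])
        M=(L+R)/2;l=cv2.fitLine(M.astype(np.float32),cv2.DIST_HUBER,0,.01,.01).ravel();
        if l[1]<0:l[:2]*=-1
        return l,np.linalg.norm(R-L,axis=1).mean(),np.degrees(np.arctan2(l[1],l[0])),M
    b,wb,ab,_=line(B,.09);c,wc,ac,_=line(C,zc)
    print(len(B),B[0],B[-1],C[0],C[-1]);print("bed line",b,"w",wb,ab);print("car line",c,"w",wc,ac)
    n=np.array([-b[1],b[0]]);  # stage +y approx
    n/=np.linalg.norm(n)
    for yy in(-.05,0,.1): 
        pc=c[2:]+c[:2]*(yy-c[3])/c[1];print("carrier off stage y at world y",yy,1000*n@(pc-b[2:]))
    return w
E
python3 -c "
from wr import *
s=r.read_state();print(s['ee_pos']);wmeas(s['ee_pos'][2]-.0394+.01)"
```

```text
[ 0.5532 -0.013   0.1799]
33 (60, np.float64(207.5), np.float64(438.5)) (226, np.float64(220.5), np.float64(425.5)) (60, np.float64(235.5), np.float64(402.5)) (226, np.float64(244.5), np.float64(393.5))
bed line [-0.096   0.9954  0.5486  0.0643] w 0.14690231414490032 95.50863
car line [-0.093   0.9957  0.5482  0.0394] w 0.0792068585460131 95.33532
carrier off stage y at world y -0.05 3.0427237
carrier off stage y at world y 0 2.8908057
carrier off stage y at world y 0.1 2.5870285
```

Run:
```python
from fit import *
w=r.camera("wrist");f=w["frame"];v=f.astype(int).sum(2)//3
for y in(4,12,20):
    print(y,"L",[tuple(v[y,x:x+1]) [0] for x in range(205,245)]);print("R",[v[y,x] for x in range(392,440)])
a=np.hstack([cv2.resize(f[0:60,195:255],None,fx=6.5,fy=6.5,interpolation=cv2.INTER_NEAREST),cv2.resize(f[0:60,385:445],None,fx=6.5,fy=6.5,interpolation=cv2.INTER_NEAREST)])
cv2.imwrite("pics/g.png",a[:,:,::-1])
```

```text
4 L [np.int64(62), np.int64(61), np.int64(55), np.int64(56), np.int64(51), np.int64(53), np.int64(55), np.int64(56), np.int64(51), np.int64(60), np.int64(55), np.int64(60), np.int64(61), np.int64(55), np.int64(50), np.int64(50), np.int64(79), np.int64(174), np.int64(221), np.int64(216), np.int64(219), np.int64(214), np.int64(220), np.int64(220), np.int64(220), np.int64(221), np.int64(225), np.int64(198), np.int64(126), np.int64(89), np.int64(98), np.int64(102), np.int64(101), np.int64(104), np.int64(100), np.int64(102), np.int64(102), np.int64(100), np.int64(102), np.int64(97)]
R [np.int64(117), np.int64(117), np.int64(114), np.int64(115), np.int64(117), np.int64(116), np.int64(118), np.int64(118), np.int64(114), np.int64(119), np.int64(117), np.int64(120), np.int64(111), np.int64(112), np.int64(179), np.int64(227), np.int64(225), np.int64(220), np.int64(223), np.int64(225), np.int64(222), np.int64(223), np.int64(223), np.int64(221), np.int64(222), np.int64(222), np.int64(221), np.int64(223), np.int64(225), np.int64(222), np.int64(221), np.int64(226), np.int64(219), np.int64(167), np
[... 2092 characters left out ...]
4(115), np.int64(114), np.int64(117), np.int64(118), np.int64(118), np.int64(113), np.int64(121), np.int64(118), np.int64(115), np.int64(117), np.int64(120), np.int64(114), np.int64(115), np.int64(98), np.int64(94), np.int64(147), np.int64(213), np.int64(225), np.int64(222), np.int64(221), np.int64(223), np.int64(224), np.int64(224), np.int64(225), np.int64(224), np.int64(223), np.int64(223), np.int64(222), np.int64(222), np.int64(224), np.int64(224), np.int64(223), np.int64(223), np.int64(225), np.int64(225), np.int64(227), np.int64(200), np.int64(122), np.int64(68), np.int64(65), np.int64(69), np.int64(69), np.int64(71), np.int64(67), np.int64(69), np.int64(70), np.int64(77), np.int64(74)]
```

View pics/g.png

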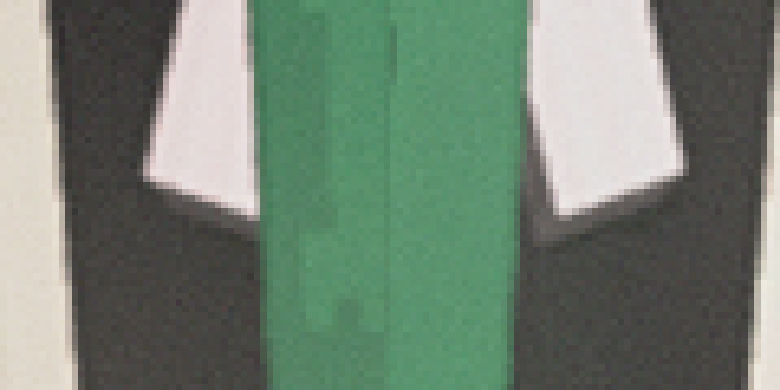

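Call:
{"name": "apply_moves", "arguments": {"commands": [{"linear": [0.0093,0,0],"rot": [0,0,0],"grip": 1},{"linear": [0.0093,0,-0.04],"rot": [0,0,0],"grip": 1},{"linear": [0.0093,0,-0.08],"rot": [0,0,0],"grip": 1},{"linear": [0.0093,0,-0.12],"rot": [0,0,0],"grip": 1},{"linear": [0.0093,0,-0.14],"rot": [0,0,0],"grip": 1},{"linear": [0.0093,0,-0.15],"rot": [0,0,0],"grip": 1},{"linear": [0.0093,0,-0.155],"rot": [0,0,0],"grip": 1},{"linear": [0.0093,0,-0.16],"rot": [0,0,0],"grip": 1},{"linear": [0.0093,0,-0.16],"rot": [0,0,0],"grip": 1},{"linear": [0.0093,0,-0.16],"rot": [0,0,0],"grip": 1}]}}

```text
time: 9.55
ee_pos: [0.556, -0.0129, 0.1319]
eef_rot: [0.673, 0.739, 0.0, 0.0]
ft_force: [-0.3, 0.2, -5.5]
width: 0.0137
```

```bash
python3 -c "
from wr import *
s=r.read_state();print({k:np.round(s[k],4) for k in('ee_pos','eef_rot','ft_force','torque')});w=wmeas(s['ee_pos'][2]-.0394+.01)
save(w,'low.png')"
```

```text
{'ee_pos': array([ 0.556 , -0.0129,  0.1319]), 'eef_rot': array([0.6732, 0.7395, 0.0002, 0.0003]), 'ft_force': array([-0.2759,  0.2026, -5.5252]), 'torque': array([-0.1718, -0.1579,  0.0096])}
23 (160, np.float64(183.5), np.float64(454.5)) (226, np.float64(190.5), np.float64(447.5)) (160, np.float64(240.5), np.float64(397.5)) (226, np.float64(244.5), np.float64(393.5))
bed line [-0.0931  0.9957  0.5516  0.0333] w 0.146842422541598 95.34223
car line [-0.0931  0.9957  0.5513  0.0369] w 0.07942587526958177 95.34233
carrier off stage y at world y -0.05 0.0043649673
carrier off stage y at world y 0 0.004459381
carrier off stage y at world y 0.1 0.0046491623
```

Call:
{"name": "apply_moves", "arguments": {"commands": [{"linear": [0,0,-0.004],"rot": [0,0,0],"grip": 1},{"linear": [0,0,-0.008],"rot": [0,0,0],"grip": 1},{"linear": [0,0,-0.008],"rot": [0,0,0],"grip": 1},{"linear": [0,0,-0.008],"rot": [0,0,0],"grip": 1}]}}

```text
time: 10.0
ee_pos: [0.556, -0.0129, 0.1294]
eef_rot: [0.673, 0.739, 0.0, 0.0]
ft_force: [-0.4, -0.2, -0.7]
width: 0.0136
```

Call:
{"name": "apply_moves", "arguments": {"commands": [{"linear": [-0.0016,0.0166,0],"rot": [0,0,0],"grip": 1},{"linear": [-0.0031,0.0332,0],"rot": [0,0,0],"grip": 1},{"linear": [-0.0047,0.0498,0],"rot": [0,0,0],"grip": 1},{"linear": [-0.0062,0.0664,0],"rot": [0,0,0],"grip": 1},{"linear": [-0.0078,0.083,0],"rot": [0,0,0],"grip": 1},{"linear": [-0.0093,0.0996,0],"rot": [0,0,0],"grip": 1},{"linear": [-0.0109,0.1162,0],"rot": [0,0,0],"grip": 1},{"linear": [-0.0109,0.1162,0],"rot": [0,0,0],"grip": 1}]}}

```text
time: 10.8
ee_pos: [0.5526, 0.0233, 0.1294]
eef_rot: [0.673, 0.74, 0.0, -0.0]
ft_force: [-0.5, -0.5, 2.2]
width: 0.0136
```

```bash
python3 -c "
from wr import *
s=r.read_state();print({k:np.round(s[k],4) for k in('ee_pos','eef_rot','ft_force','torque')});w=wmeas(s['ee_pos'][2]-.0394+.01)
save(w,'in1.png')"
```

```text
{'ee_pos': array([0.5526, 0.0233, 0.1294]), 'eef_rot': array([ 0.6728,  0.7399,  0.0005, -0.0001]), 'ft_force': array([-0.5163, -0.5277,  2.2299]), 'torque': array([-0.0726, -0.0072,  0.0431])}
16 (60, np.float64(216.5), np.float64(417.5)) (226, np.float64(188.5), np.float64(449.5)) (60, np.float64(235.5), np.float64(403.5)) (226, np.float64(244.5), np.float64(393.5))
bed line [-0.1068  0.9943  0.546   0.0884] w 0.12509068209597474 96.13106
car line [-0.0909  0.9959  0.5457  0.0964] w 0.07937700778998864 95.215004
carrier off stage y at world y -0.05 1.7542295
carrier off stage y at world y 0 0.95154476
carrier off stage y at world y 0.1 -0.6538807
```

Call:
{"name": "apply_moves", "arguments": {"commands": [{"linear": [-0.0016,0.0166,0.001],"rot": [0,0,0],"grip": 1},{"linear": [-0.0031,0.0332,0.001],"rot": [0,0,0],"grip": 1},{"linear": [-0.0047,0.0498,0.001],"rot": [0,0,0],"grip": 1},{"linear": [-0.0062,0.0664,0.001],"rot": [0,0,0],"grip": 1},{"linear": [-0.0078,0.083,0.001],"rot": [0,0,0],"grip": 1},{"linear": [-0.0093,0.0996,0.001],"rot": [0,0,0],"grip": 1},{"linear": [-0.0109,0.1162,0.001],"rot": [0,0,0],"grip": 1},{"linear": [-0.0124,0.1328,0.001],"rot": [0,0,0],"grip": 1},{"linear": [-0.014,0.1494,0.001],"rot": [0,0,0],"grip": 1},{"linear": [-0.0155,0.166,0.001],"rot": [0,0,0],"grip": 1},{"linear": [-0.0155,0.166,0.001],"rot": [0,0,0],"grip": 1}]}}

```text
time: 11.95
ee_pos: [0.5476, 0.0734, 0.1294]
eef_rot: [0.673, 0.74, 0.0, -0.001]
ft_force: [-0.3, 1.7, -0.1]
width: 0.0137
```

Call:
{"name": "apply_moves", "arguments": {"commands": [{"linear": [-0.0016,0.0166,0],"rot": [0,0,0],"grip": 1},{"linear": [-0.0031,0.0332,0],"rot": [0,0,0],"grip": 1},{"linear": [-0.0047,0.0498,0],"rot": [0,0,0],"grip": 1},{"linear": [-0.0062,0.0664,0],"rot": [0,0,0],"grip": 1},{"linear": [-0.0078,0.083,0],"rot": [0,0,0],"grip": 1},{"linear": [-0.0093,0.0996,0],"rot": [0,0,0],"grip": 1},{"linear": [-0.0109,0.1162,0],"rot": [0,0,0],"grip": 1},{"linear": [-0.0124,0.1328,0],"rot": [0,0,0],"grip": 1},{"linear": [-0.0124,0.1328,0],"rot": [0,0,0],"grip": 1}]}}

```text
time: 12.85
ee_pos: [0.5439, 0.1132, 0.1294]
eef_rot: [0.673, 0.74, 0.0, -0.0]
ft_force: [0.4, 1.8, -2.4]
width: 0.0132
```

Run:
```python
from fit import *
w=r.camera("wrist");k=r.camera("scene")
s=r.read_state();print({a:np.round(s[a],4) for a in('ee_pos','eef_rot','ft_force','torque')});
a=np.hstack([w["frame"][0:300,100:540],cv2.resize(k["frame"][140:380,350:610],(360,332),interpolation=cv2.INTER_CUBIC)[:300]])
cv2.imwrite("pics/in2.png",a[:,:,::-1])
```

```text
{'ee_pos': array([0.5439, 0.1128, 0.1294]), 'eef_rot': array([ 0.6728,  0.7399,  0.0004, -0.0005]), 'ft_force': array([ 1.1665,  2.5604, -2.509 ]), 'torque': array([ 0.3521, -0.0369, -0.0196])}
```

View pics/in2.png

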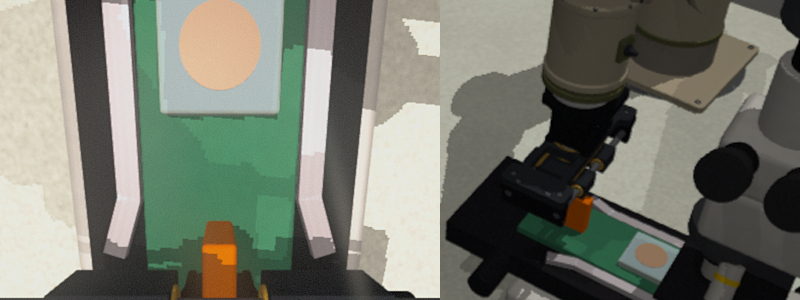

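Call:
{"name": "apply_moves", "arguments": {"commands": [{"linear": [-0.0003,0.0033,0],"rot": [0,0,0],"grip": 1},{"linear": [-0.0006,0.0066,0],"rot": [0,0,0],"grip": 1},{"linear": [-0.0009,0.01,0],"rot": [0,0,0],"grip": 1},{"linear": [-0.0012,0.0133,0],"rot": [0,0,0],"grip": 1},{"linear": [-0.0016,0.0166,0],"rot": [0,0,0],"grip": 1},{"linear": [-0.0019,0.02,0],"rot": [0,0,0],"grip": 1}]}}

```text
time: 13.55
ee_pos: [0.5436, 0.1176, 0.1294]
eef_rot: [0.673, 0.739, 0.0, 0.0]
ft_force: [-0.2, -1.6, -2.2]
width: 0.0136
```

Call:
{"name": "apply_moves", "arguments": {"commands": [{"linear": [-0.0003,0.0033,0],"rot": [0,0,0],"grip": 1},{"linear": [-0.0006,0.0066,0],"rot": [0,0,0],"grip": 1},{"linear": [-0.0009,0.01,0],"rot": [0,0,0],"grip": 1},{"linear": [-0.0012,0.0133,0],"rot": [0,0,0],"grip": 1}]}}

```text
time: 13.95
ee_pos: [0.5432, 0.1218, 0.1294]
eef_rot: [0.673, 0.74, 0.0, -0.0]
ft_force: [-0.7, -1.7, -2.9]
width: 0.0134
```

Call:
{"name": "apply_moves", "arguments": {"commands": [{"linear": [-0.0003,0.0033,0],"rot": [0,0,0],"grip": 1},{"linear": [-0.0006,0.0066,0],"rot": [0,0,0],"grip": 1},{"linear": [-0.0009,0.01,0],"rot": [0,0,0],"grip": 1},{"linear": [-0.0012,0.0133,0],"rot": [0,0,0],"grip": 1}]}}

```text
time: 14.35
ee_pos: [0.5428, 0.1258, 0.1294]
eef_rot: [0.673, 0.74, 0.0, -0.0]
ft_force: [1.2, -1.3, -3.2]
width: 0.0137
```

Call:
{"name": "apply_moves", "arguments": {"commands": [{"linear": [-0.0003,0.0033,0],"rot": [0,0,0],"grip": 1},{"linear": [-0.0006,0.0066,0],"rot": [0,0,0],"grip": 1},{"linear": [-0.0009,0.01,0],"rot": [0,0,0],"grip": 1},{"linear": [-0.0012,0.0133,0],"rot": [0,0,0],"grip": 1}]}}

```text
time: 14.75
ee_pos: [0.5425, 0.1297, 0.1295]
eef_rot: [0.673, 0.739, 0.0, -0.0]
ft_force: [0.4, -0.5, -3.5]
width: 0.0139
```

Call:
{"name": "apply_moves", "arguments": {"commands": [{"linear": [-0.0003,0.0033,0],"rot": [0,0,0],"grip": 1},{"linear": [-0.0006,0.0066,0],"rot": [0,0,0],"grip": 1},{"linear": [-0.0009,0.01,0],"rot": [0,0,0],"grip": 1},{"linear": [-0.0012,0.0133,0],"rot": [0,0,0],"grip": 1}]}}

```text
time: 15.15
ee_pos: [0.5423, 0.1332, 0.1295]
eef_rot: [0.673, 0.739, -0.0, 0.0]
ft_force: [0.0, -3.8, -2.8]
width: 0.0135
```

Call:
{"name": "apply_moves", "arguments": {"commands": [{"linear": [-0.0003,0.0033,0],"rot": [0,0,0],"grip": 1},{"linear": [-0.0006,0.0066,0],"rot": [0,0,0],"grip": 1}]}}

```text
time: 15.35
ee_pos: [0.5422, 0.1347, 0.1295]
eef_rot: [0.673, 0.739, -0.0, 0.0]
ft_force: [0.4, -5.9, -1.7]
width: 0.0137
```

Call:
{"name": "apply_moves", "arguments": {"commands": [{"linear": [-0.0003,0.0033,0],"rot": [0,0,0],"grip": 1},{"linear": [-0.0003,0.0033,0],"rot": [0,0,0],"grip": 1},{"linear": [-0.0003,0.0033,0],"rot": [0,0,0],"grip": 1}]}}

```text
time: 15.65
ee_pos: [0.5422, 0.1356, 0.1295]
eef_rot: [0.673, 0.739, -0.0, 0.0]
ft_force: [0.6, -6.3, -3.2]
width: 0.0133
```

Call:
{"name": "apply_moves", "arguments": {"commands": [{"linear": [0,0,-0.001],"rot": [0,0,0],"grip": 1},{"linear": [0,0,-0.0015],"rot": [0,0,0],"grip": 1},{"linear": [0,0,-0.0015],"rot": [0,0,0],"grip": 1}]}}

```text
time: 15.95
ee_pos: [0.5422, 0.1355, 0.1294]
eef_rot: [0.674, 0.739, -0.0, 0.001]
ft_force: [-0.6, -6.5, 1.1]
width: 0.0137
```

Flat with its weight on the bed, about 5 N on the stop. Release.

Call:
{"name": "apply_moves", "arguments": {"commands": [{"linear": [0,0,0],"rot": [0,0,0],"grip": 0.2},{"linear": [0,0,0],"rot": [0,0,0],"grip": 0},{"linear": [0,0,0],"rot": [0,0,0],"grip": 0},{"linear": [0,0,0],"rot": [0,0,0],"grip": 0},{"linear": [0,0,0],"rot": [0,0,0],"grip": 0},{"linear": [0,0,0],"rot": [0,0,0],"grip": 0},{"linear": [0,0,0],"rot": [0,0,0],"grip": 0}]}}

```text
time: 16.65
ee_pos: [0.5419, 0.1366, 0.129]
eef_rot: [0.673, 0.739, 0.0, 0.0]
ft_force: [-0.0, 0.2, 1.1]
width: 0.043
```

Run:
```python
from fit import *
s=r.read_state();print({a:np.round(s[a],4) for a in('ee_pos','ft_force','width')})
w=r.camera("wrist");save(w,"rel.png")
```

```text
{'ee_pos': array([0.5419, 0.1366, 0.129 ]), 'ft_force': array([-0.0156,  0.2367,  1.134 ]), 'width': np.float64(0.043)}
```

Call:
{"name": "apply_moves", "arguments": {"commands": [{"linear": [0,0,0.03],"rot": [0,0,0],"grip": 0},{"linear": [0,0,0.08],"rot": [0,0,0],"grip": 0},{"linear": [0,0,0.14],"rot": [0,0,0],"grip": 0},{"linear": [0,0,0.2],"rot": [0,0,0],"grip": 0},{"linear": [0.01,-0.1,0.25],"rot": [0,0,0],"grip": 0},{"linear": [0.02,-0.2,0.3],"rot": [0,0,0],"grip": 0},{"linear": [0.03,-0.3,0.3],"rot": [0,0,0],"grip": 0},{"linear": [0.03,-0.3,0.3],"rot": [0,0,0],"grip": 0},{"linear": [0.03,-0.3,0.3],"rot": [0,0,0],"grip": 0}]}}

```text
time: 17.6
ee_pos: [0.5512, 0.0462, 0.2202]
eef_rot: [0.674, 0.739, 0.0, 0.0]
ft_force: [0.1, -0.1, -0.3]
width: 0.0434
```

Run:
```python
from fit import *
s=r.read_state();print({a:np.round(s[a],4) for a in('time','ee_pos','ft_force','width')})
w=r.camera("wrist");k=r.camera("scene")
for d in(w,k): print([(n,[(np.round(e["location"],1).tolist(),round(e["p"],2)) for e in r.spot_point(n,d)][:2]) for n in("carrier_fin","carrier")])
m=np.array([.5419,.1366]);old=cv2.imread("pics/rel.png")
a=np.hstack([w["frame"][0:300,100:540],cv2.resize(k["frame"][140:380,350:610],(360,332),interpolation=cv2.INTER_CUBIC)[:300]])
a=np.vstack([a,np.hstack([old[0:280,100:540,::-1],np.zeros((280,360,3),np.uint8)])])
cv2.imwrite("pics/fin.png",a[:,:,::-1])
```

```text
{'time': np.float64(17.6), 'ee_pos': array([0.5512, 0.0462, 0.2202]), 'ft_force': array([ 0.1352, -0.1496, -0.274 ]), 'width': np.float64(0.0434)}
[('carrier_fin', [([317.5, 115.5], 0.93)]), ('carrier', [([318.7, 47.6], 0.57)])]
[('carrier_fin', [([325.1, 170.4], 0.78), ([452.8, 289.5], 0.57)]), ('carrier', [([476.4, 321.5], 0.76), ([326.5, 189.7], 0.66)])]
```

View pics/fin.png

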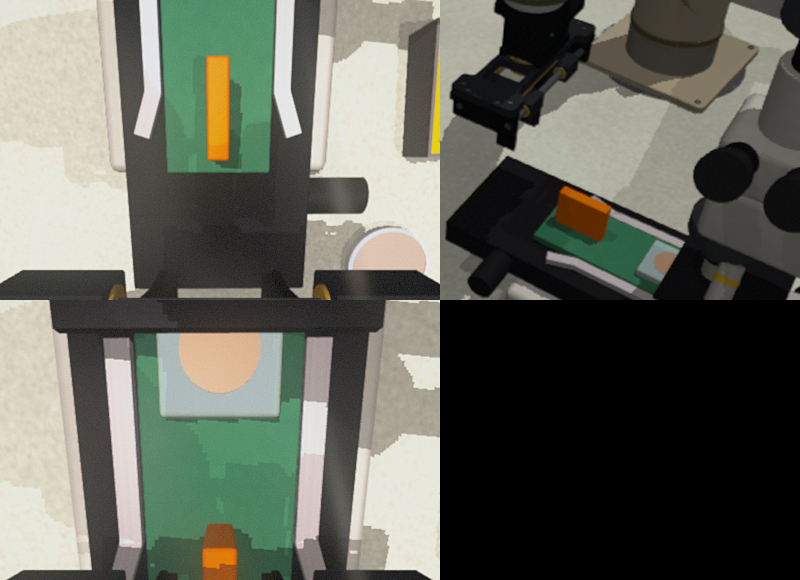

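```bash
python3 - <<'E'
from fit import *
for n in("low","in1","rel"):
    g=cv2.imread(f"pics/{n}.png").astype(float); b=g[90:140,280:360,2].mean(1) # red
    b2=g[90:140,280:360,0].mean(1)
    d=np.diff(b2);i=np.argmin(d);print(n,90+i+.5,(d[i-2:i+3]*np.arange(-2,3)).sum()/d[i-2:i+3].sum())
w=r.camera("wrist");g=w["frame"].astype(int)
d=(g[:,:,1]-g[:,:,0])[150:200,290:300].mean(1);i=np.argmin(np.diff(d));t=150+i+.5
L=atz(w,(266,t),.1);R=atz(w,(370,t),.1);M=(L+R)/2;print("tail mid",t,L,R,M)
u=np.array([-.0931,.9957]);print("predicted tail at press",np.array([.5422,.1356])-.034*u, "nose world",M[:2]+.18*u)
E
sleep 0
```

```text
low 113.5 -0.33375137168835267
in1 113.5 -0.4327354260089687
rel 116.5 -0.3906347230864968
tail mid 174.5 [0.5046 0.0971 0.1   ] [0.585  0.1048 0.1   ] [0.5448 0.1009 0.1   ]
predicted tail at press [0.5454 0.1017] nose world [0.528  0.2802]
```

```bash
python3 -c "
from bench import r
print(r.close_job())"
```

```text
the job is handed in; nothing more can be done
None
```

I picked up the carrier by its fin, laid it flat at the channel mouth and slid it in until it pressed on the spring stop. Then I let go and handed the job in at about 18 s of the 72 s. The hand-in gives no verdict.

- **Push on the stop:** just before release the wrist read about 6.5 N along the channel. Less about 1.5 N of sliding drag, that leaves roughly 5 N on the stop, at about 4 mm of spring travel.
- **Still bearing on the stop:** after release, the wrist picture put the carrier about 0.4 to 0.8 mm back from where it was pressed, so the spring should still be compressed. This is inferred from pictures; nothing measured the stop force directly after I let go.
- **Position:** the carrier lies flat between the guides, about 0.5 mm off the channel's middle.
- **Robot and surroundings:** the gripper is clear of everything. I saw no sign of contact with the head or of any bystander being moved. The dish, bottle and small objective showed undisturbed on the way, but I did not measure the bystanders again at the end.

**Disagreements:**
- The first fit of the stage from the top camera was about 2.5 mm sideways of what the wrist camera showed. I used the wrist value, and the carrier went in with no sideways force to notice.
- The nose's position along the channel, about 86 mm at full press, is only good to a few millimetres.

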